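# Shift the bench gearbox through its gate

## Robot

A 6-joint arm with a two-finger parallel gripper is mounted at the origin on the work surface. World frame = base frame: x ahead of the robot, y to its left, z up, the work surface at z = 0. Lengths are in mm, angles in rad, forces in N, time in s.
With the tool pointing down it reaches from about 350 to 975 mm from the base axis. Payload 7.1 kg.
Tool frame: the origin (TCP) lies on the centre line of the jaws, within the pads' length; the fingertips stand 14 mm ahead of it and the grasp point (between the pads) lies 5 mm behind it; x points along the fingers, z is the direction in which the jaws open and shut, and the axes are right-handed (so a half turn about x gives the same grasp; the last joint's range is limited). The gripper opens to 88 mm and grips with 3 to 60 N. Pads are 20 mm wide; open, the fingers measure 115 mm over their backs; the gripper's body (75 mm by 178 mm) begins 61 mm behind the grasp point.
Start: joints at [1.283, 0.423, 1.63, -0, 1.089, -0.019], TCP at [165.953, 602.548, 236.675] pointing down, gripper open.
Joint ranges: [-3, 3], [-0.9, 2.11], [0.09, 2.58], [-1.31, 4.45], [0.11, 2.69], [-2.54, 2.54]. Speed limits (rad/s): [2.39, 2.39, 3.01, 3.14, 3.14, 3.14].

## Interface

Orientations are given as a rotation vector (axis times angle).
In Python, from workcell import ctrl gives the robot as it stands.
- The arm moves only by the tool servo_tool, never from a script. Its argument "plan" is a list that holds one entry, the list of rows, each a list of 7 numbers: the shift along the tool's x, y, z in cm, then the turn, a rotation vector about the tool's x, y, z in rad, then the finger opening in cm, from 0 to 8.78. A call has 1 to 8 rows; each row is the pose to reach, as a shift and turn from the pose commanded when the call began, along the tool's axes at that moment; what a row does not reach only later rows make up. A row lasts 1/12 s, in which the tool goes at most 41.7 mm and 7.16 degrees, less where a joint would pass 70% of its speed; a pose out of reach is approached as far as the arm can. A call with a gripper value outside its range is refused whole. The fingers move at their own pace and stop on an object; the grip force is fixed at half the most. Time passes only in rows, so rows that repeat a pose let the fingers close. It gives the time, the measured TCP pose, the force and the opening at its end, in the units of the state.
- ctrl.get_obs(): the state, without advancing time (a new reading comes with each control period).
- ctrl.get_image(name): name is "scene" or "top"; returns the picture (384x512x3 uint8, red, green, blue); there is no depth.
- ctrl.calibration(name): a dict with "K" (3x3 intrinsics, pixels), "dist" ([k1, k2, p1, p2, k3] as OpenCV has them; the pictures are not rectified), "view" (4x4, takes a point from world to camera coordinates). Camera axes: x right, y up, looking along -z (the intrinsics and any distortion apply to the point x, -y, -z); pixel columns grow to the right and rows downward; lengths in mm; the calibration is good to about 2 mm. A picture is of the moment at which its call begins. calibration takes no time and is no camera call.
- ctrl.close_job(): hands the job in, once; it reports no verdict.
The state is a dict: "t": time; "qpos": joint angles; "qvel": joint speeds; "joint_torque": joint torques, N m; "ee_pos": TCP position; "orientation": TCP orientation; "ft_force": force on the tool from outside, world axes, zero at the start; "moment": the same for the moment, N m; "width": finger opening in mm.
Only numpy, scipy, OpenCV 4.12 (cv2) and the standard library are available. Lean on these libraries where they do the work, as an engineer would, in place of code of your own. Each camera call takes 0.05 s, during which the arm holds its last target.

## Task

Change gear on the bench gearbox: with the outside of the fingers, push the selector lever out of the short middle parking slot into the gate's crossway, along it, and fully home into the slot whose end is marked by the wing screw (the other three corner slots have round cap screws). Do not take the lever between the fingers, do not run it home in any of the other three corner slots on the way, and leave the bottle, the wood offcut and the spanner where they are. Leave the lever in its slot and move the hand clear.

Things in the scene. Friction and masses are not known exactly. Their poses are not given: they have to be found in the camera images.
- gearbox: Grey casing fixed to the bench, foot 230 x 210 mm, body 200 x 190 mm, with an aluminium gate plate (182 x 156 mm) on top, upper face 106 mm above the bench. Origin: centre of the underside; own x = 'forward' (roughly away from the robot, turned up to 0.45 rad), own y = 'left', z up.
- gate (a point): Plate centre, upper face; axes as gearbox. Slots 16 mm wide: a crossway along y (outer ends y = +-32 mm); from its ends four corner slots along x to x = +-32 mm (centre lines y = +-24); a middle parking slot back to x = -32. Pushed forward from parking the lever stops at the crossway's front wall; pushed along the crossway it stops at its end, in line with the corner slots.
- pivot (a point): Point about which the lever tilts, on the casing's z axis 12 mm above the bench, 145 mm from the knob's centre. Knob centre in the casing's frame for joint values s (shift), a (across): x = 0.145 sin s, y = 0.145 cos s sin a, z = 0.012 + 0.145 cos s cos a (m).
- knob (a point): Centre of the black ball knob (32 mm across) on the steel selector lever (stem 12 mm thick). 157 mm above the bench when upright; in a corner slot's end about 147 mm, at casing x = +-37 mm, y = +-35 to 39 mm. It starts in the parking slot, 23 to 36 mm behind the centre. The lever stays where it is left; about 4 N at the knob moves it.
- shift (a joint): Lever tilt forward (+, towards the casing's own +x) or back (-), rad; 0 in the crossway (+-0.03 play), about +-0.26 fully home in a corner slot.
- across (a joint): Lever tilt to the casing's left (+, own +y) or right (-), rad; 0 in the parking slot, about +-0.24 to 0.27 at the crossway's ends and in the corner slots (there is play).
- wing_screw: Marker of the wanted slot: a brass wing screw fixed on the plate, hub 18 mm across, with two upright wings, 60 mm over the wings (along the casing's y), 22 mm high. Origin: centre of its underside, on the plate at 106 mm. It stands just beyond the end of one of the four corner slots, at casing x = +-72, y = +-42 mm (signs tell the slot); which corner varies.
- cap1: Round brass cap screw, 18 mm across and 9 mm high, fixed on the plate beyond the end of one of the three other corner slots (casing x = +-72, y = +-42 mm). Origin: centre of its underside.
- cap2: As cap1, at another corner slot.
- cap3: As cap1, at another corner slot.
- oil_bottle: Bystander: loose white bottle, 50 mm across, 120 mm tall, on the bench to the left of the casing. Origin: centre of its underside. Leave it alone.
- offcut: Bystander: loose wooden block 110 x 45 x 35 mm on the bench to the right of the casing. Origin: centre of its underside. Leave it alone.
- spanner: Bystander: loose steel spanner, 170 mm long, lying flat on the bench beyond the casing. Origin: centre of its underside. Leave it alone.

How it is judged (in metres and radians):
On the way, in this order (a step that is already met when the one before it is completed fails the run):
1. the lever is out of the parking slot, in the crossway (value of joint shift between -0.07 and 0.07 rad), for 0.05 s.
2. the lever is home in the slot marked by the wing screw (horizontal distance between knob and wing_screw below 0.042 m), for 0.2 s.
At the end, for the whole second after the job is handed in: The lever rests in the corner slot marked by the wing screw, within about 5 mm of knob travel from the slot's end (tilted more than 0.22 rad along the slot, knob centre less than 42 mm horizontally from the wing screw's centre), and is still (horizontal distance between knob and wing_screw below 0.042 m and (value of joint shift above 0.22 rad or value of joint shift below -0.22 rad) and velocity of joint shift between -0.05 and 0.05 rad/s); the robot touches nothing.
It fails at once if the lever was run home in a slot marked by a round cap screw (horizontal distance between knob and cap1 below 0.045 m or horizontal distance between knob and cap2 below 0.045 m or horizontal distance between knob and cap3 below 0.045 m).
It fails at once if the lever was taken between the fingers (horizontal distance between the grasp point and knob below 0.012 m and distance between the grasp point and knob below 0.028 m).
It fails at once if a bystander was moved by more than 15 mm or lifted (distance of any of oil_bottle, offcut, spanner from where it was at the start of the episode above 0.015 m or height (world z) of any of oil_bottle, offcut, spanner above 0.015 m).
It also fails if it takes over 51 s, if anything falls off the work surface, if the arm or the gripper's body presses on something with over 40 N, if the wrist force passes 120 N, or if a joint passes its speed limit or range.

## Working session

There is one attempt and no reset: what is moved stays moved. The work goes in short steps, Python scripts to look and compute and a tool call to move; the robot and the scene stay as the last step left them, time stands still between calls to the robot, and variables do not carry over. Pictures are saved under pics/ and viewed, and the job is handed in when it is done.

Besides the shell and the picture viewer there is one more tool, called after "Request:" by a JSON object that holds its "op" and its "data". servo_tool: Moves the arm, as the interface text tells. Its arguments: {"type":"object","properties":{"plan":{"type":"array","items":{"type":"array","items":{"type":"array","items":{"type":"number"}}}}},"required":["plan"]}

```bash
mkdir -p pics; ls; python3 - <<'E'
from workcell import ctrl
import cv2
o=ctrl.get_obs();print(o)
for n in ("scene","top"):
    cv2.imwrite(f"pics/{n}0.png",ctrl.get_image(n)[:,:,::-1]);c=ctrl.calibration(n);print(n,c)
E
```

```text
pics
{'t': 0.0, 'qpos': array([ 1.28296442e+00,  4.23840160e-01,  1.63067794e+00, -2.74820692e-05,
        1.08855771e+00, -1.90095980e-02]), 'qvel': array([ 0.00150631,  0.0010061 ,  0.00070853, -0.00060204,  0.00048192,
        0.00163339]), 'joint_torque': array([-9.49722453e-04, -5.44611132e+01, -2.73669076e+01,  6.43547857e-02,
        2.26837385e-02, -1.22654583e-04]), 'ee_pos': array([165.83834342, 602.0587452 , 235.90682725]), 'orientation': array([-1.00985157,  1.32566464,  1.00835984]), 'ft_force': array([ 0.26139177, -0.16890552, -0.1577604 ]), 'moment': array([ 0.00029693,  0.03954816, -0.07483234]), 'width': 87.83013603970993}
scene {'K': array([[360.59730344,   0.        , 252.2489218 ],
       [  0.        , 360.59730344, 194.5167093 ],
       [  0.        ,   0.        ,   1.        ]]), 'dist': array([0.01731566, 0.        , 0.        , 0.        , 0.        ]), 'view': array([[ 6.61331570e-01,  7.49935001e-01, -1.54288503e-02,
        -4.29291465e+02],
       [-5.90899389e-01,  5.33535339e-01,  6.05126395e-01,
         2.72315523e+02],
       [ 4.62037301e-01, -3.91072291e-01,  7.95979897e-01,
        -1.20240696e+03],
       [ 0.00000000e+00,  0.00000000e+00,  0.00000000e+00,
         1.00000000e+00]])}
top {'K': array([[491.82260303,   0.        , 253.39176283],
       [  0.        , 491.82260303, 185.35210687],
       [  0.        ,   0.        ,   1.        ]]), 'dist': array([-0.19290003,  0.        ,  0.        ,  0.        ,  0.        ]), 'view': array([[-6.68770129e-02, -9.97746042e-01, -5.50453132e-03,
         7.52051145e+01],
       [ 9.77390649e-01, -6.66197315e-02,  2.00672196e-01,
        -6.14112586e+02],
       [-2.00586600e-01,  8.04027961e-03,  9.79642981e-01,
        -1.25973149e+03],
       [ 0.00000000e+00,  0.00000000e+00,  0.00000000e+00,
         1.00000000e+00]])}
```

View pics/scene0.png

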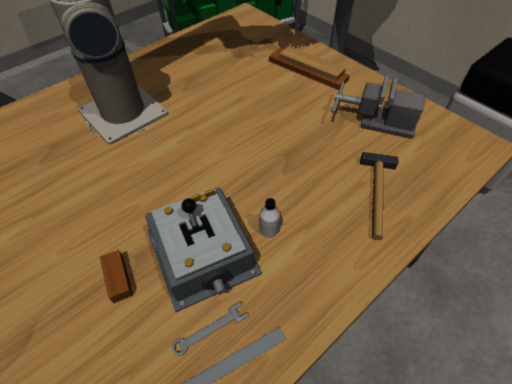

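View pics/top0.png

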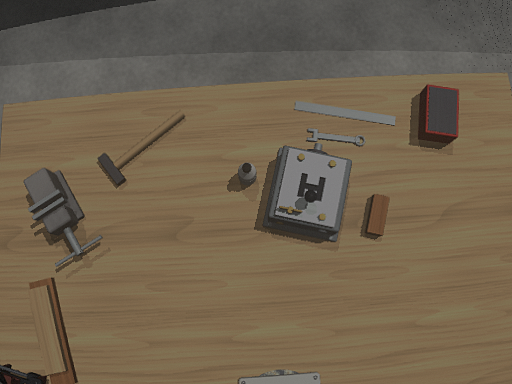

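The scene shows the knob at about (189,206), with the gearbox, the bottle at (269,218), the offcut at (116,275) and the spanner at (212,327). In the top view the wing screw is at about (289,210), the near-left corner. The caps are at (301,157), (332,164) and (322,217), and the knob is at about (311,196). Next I'll measure these.

```bash
cat > h.py <<'E'
import numpy as np,cv2
from workcell import ctrl
def ray(n,u,v):
    c=ctrl.calibration(n)
    p=cv2.undistortPoints(np.array([[[u,v]]],float),c["K"],c["dist"])[0,0]
    R=c["view"][:3,:3];t=c["view"][:3,3]
    return -R.T@t, R.T@np.array([p[0],-p[1],-1.])
def plane(n,u,v,z):
    o,d=ray(n,u,v);return o+d*(z-o[2])/d[2]
def tri(a,b):
    (o1,d1),(o2,d2)=ray(*a),ray(*b)
    s=np.linalg.lstsq(np.c_[d1,-d2],o2-o1,rcond=None)[0]
    p,q=o1+s[0]*d1,o2+s[1]*d2
    return (p+q)/2,np.linalg.norm(p-q)
def proj(n,p):
    c=ctrl.calibration(n);q=c["view"][:3,:3]@np.array(p,float)+c["view"][:3,3]
    return cv2.projectPoints(np.array([[[q[0],-q[1],-q[2]]]]),np.zeros(3),np.zeros(3),c["K"],c["dist"])[0][0,0]
E
python3 - <<'E'
from h import *
for n,x0,y0,x1,y1 in(("scene",135,170,265,310),("top",255,135,365,245)):
    im=cv2.imread(f"pics/{n}0.png");cr=im[y0:y1,x0:x1]
    cv2.imwrite(f"pics/{n}0z.png",cv2.resize(cr,None,fx=4 if n=="scene" else 5,fy=4 if n=="scene" else 5,interpolation=cv2.INTER_CUBIC))
    hsv=cv2.cvtColor(im,cv2.COLOR_BGR2HSV)
    m=cv2.inRange(hsv,(15,150,90),(32,255,255));k=np.zeros_like(m);
    dx,dy=(15,20) if n=="scene" else (20,12)
    k[y0+dy:y1-dy,x0+dx:x1-dx]=255
    N,l,s,c=cv2.connectedComponentsWithStats(m&k)
    print(n,[(s[i].tolist(),c[i].round(1).tolist(),plane(n,*c[i],111).round(1).tolist()) for i in range(1,N) if s[i,4]>4])
    m=cv2.inRange(hsv,(0,0,0),(180,255,45))&k
    N,l,s,c=cv2.connectedComponentsWithStats(m)
    print([(s[i].tolist(),c[i].round(1).tolist()) for i in range(1,N) if s[i,4]>10])
E
```

```text
scene [([168, 191, 4, 5, 11], [169.1, 193.1], [473.7, -105.4, 111.0]), ([191, 190, 23, 10, 68], [201.7, 194.9], [529.8, -51.2, 111.0]), ([246, 193, 4, 3, 5], [247.6, 194.0], [600.3, 30.8, 111.0]), ([229, 196, 9, 10, 18], [233.2, 201.1], [593.4, -7.6, 111.0]), ([243, 197, 5, 3, 6], [245.0, 197.8], [604.7, 18.9, 111.0]), ([165, 207, 7, 6, 33], [167.8, 209.7], [512.0, -134.3, 111.0]), ([239, 210, 11, 9, 19], [243.1, 213.4], [635.1, -13.1, 111.0]), ([223, 243, 7, 7, 42], [226.1, 246.2], [674.8, -94.4, 111.0]), ([150, 249, 5, 8, 19], [151.5, 252.6], [581.9, -220.7, 111.0]), ([185, 259, 8, 7, 46], [188.5, 261.9], [651.6, -175.1, 111.0]), ([153, 260, 5, 4, 10], [155.2, 261.9], [605.5, -226.4, 111.0]), ([153, 265, 5, 4, 8], [155.5, 266.5], [614.8, -231.5, 111.0]), ([154, 271, 6, 5, 12], [156.4, 272.8], [627.9, -237.5, 111.0]), ([158, 274, 5, 7, 12], [159.8, 277.2], [640.7, -237.6, 111.0]), ([163, 285, 3, 5, 5], [164.0, 287.0], [663.9, -242.7, 111.0])]
[([182, 199, 15, 15, 175], [188.9, 205.6]), ([180, 215, 34, 31, 357], [196.2, 229.6]), ([171, 255, 79, 35, 996], [217.0, 275.9])]
top []
[([298, 178, 5, 18, 26], [300.1, 188.5]), ([305, 183, 12, 4, 16], [311.1, 184.6]), ([318, 187, 5, 13, 16], [320.6, 193.9]), ([305, 189, 12, 13, 105], [310.2, 195.6]), ([275, 219, 45, 13, 135], [297.6, 225.0]), ([326, 230, 10, 3, 16], [329.9, 231.2])]
```

View pics/scene0z.png

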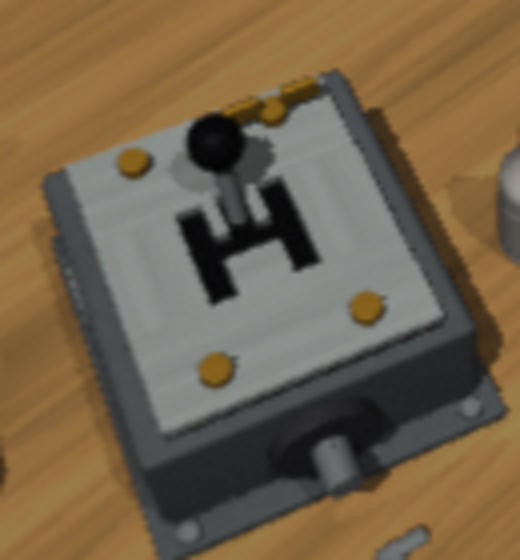

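View pics/top0z.png

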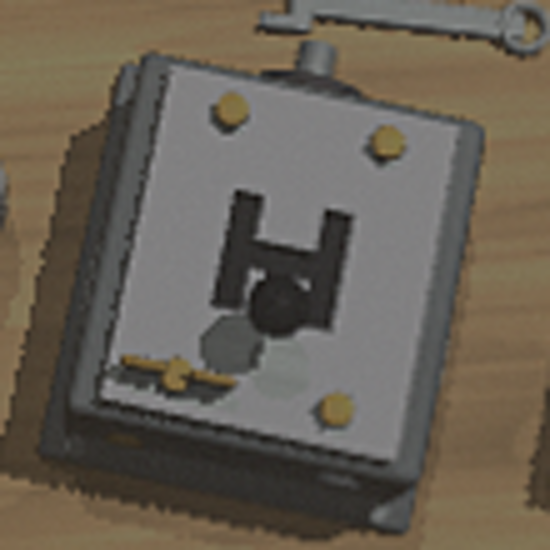

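The zooms agree: the wing screw is at the rear-left corner (casing x=-72, y=+42). The top caps are at (301.2,157), (332.6,163.4) and (322.4,216.6), with the wing hub at (290.2,210).

```bash
python3 - <<'E'
from h import *
sc={"FL":(226.1,246.2),"FR":(188.5,261.9),"RR":(167.8,209.7)}
tp={"FL":(301.2,157),"FR":(332.6,163.4),"RR":(322.4,216.6)}
P={k:tri(("scene",*sc[k]),("top",*tp[k])) for k in sc}
for k in P: print(k,P[k],plane("top",*tp[k],112))
print("wing top",plane("top",290.2,210,112),"scene hub",plane("scene",202.5,197.5,112))
A=np.array([P[k][0][:2] for k in("FL","FR","RR")])
L=np.array([[72,42],[72,-42],[-72,-42]])
A2=A-A.mean(0);L2=L-L.mean(0)
th=np.arctan2((L2[:,0]*A2[:,1]-L2[:,1]*A2[:,0]).sum(),(L2*A2).sum())
R=np.array([[np.cos(th),-np.sin(th)],[np.sin(th),np.cos(th)]])
c=A.mean(0)-R@L.mean(0)
print("theta",th,"c",c,"res",(A-(L@R.T+c)).round(1).tolist())
k,g=tri(("scene",188.9,205.6),("top",310.5,195.3));print("knob",k,g,"casing",R.T@(k[:2]-c))
print("wing exp",R@[-72,42]+c)
print("EE casing",R.T@(ctrl.get_obs()["ee_pos"][:2]-c))
print("bottle",plane("scene",269,204,115),plane("top",246.5,168,115), R.T@(plane("top",246.5,168,120)[:2]-c))
E
```

```text
FL (array([675.11761608, -95.40847864, 112.25840474]), np.float64(1.4936143812385425)) [674.81946646 -96.08943974 112.        ]
FR (array([ 652.21324932, -176.18624167,  112.96079732]), np.float64(1.5361640143251059)) [ 652.13124032 -177.05993312  112.        ]
RR (array([ 514.11217661, -135.77051423,  114.37586764]), np.float64(1.700416855349277)) [ 514.08301333 -136.89952641  112.        ]
wing top [536.91004764 -55.7530956  112.        ] scene hub [537.93577447 -54.7261031  112.        ]
theta -0.2825086270086765 c [ 594.66844782 -115.65300658] res [[-0.4, -0.0], [0.1, -0.1], [0.3, 0.1]]
knob [ 564.4106466  -105.25235425  154.1805639 ] 1.5740787770714046 casing [-31.9577012    1.55352422]
wing exp [537.23074927 -55.24679179]
EE casing [-611.95107018  569.77688693]
bottle [657.21166888  46.3631674  115.        ] [654.17823748  48.84450146 115.        ] [ 10.13428465 174.20995454]
```

```bash
cat >> h.py <<'E'
from scipy.spatial.transform import Rotation as Ro
TH=-0.2825;C=np.array([594.7,-115.7])
RC=np.array([[np.cos(TH),-np.sin(TH)],[np.sin(TH),np.cos(TH)]])
def go(cx,cy,z):
    o=ctrl.get_obs();T=Ro.from_rotvec(o["orientation"]).as_matrix()
    w=np.r_[RC@[cx,cy]+C,z]
    s=T.T@(w-o["ee_pos"])/10
    want=[]
    print("casing now",(RC.T@(o["ee_pos"][:2]-C)).round(1),"z",o["ee_pos"][2].round(1),"target world",w.round(1),"shift cm",s.round(2),"F casing",(RC.T@o["ft_force"][:2]).round(1),"w",round(o["width"],1),"t",o["t"])
    zax=T[:2,2]; a=np.arctan2(zax[1],zax[0])
    print("tool x",T[:,0].round(3),"tool z yaw rel casing",round(a-TH,4),"q",o["qpos"].round(2))
    # turn to make x axis down and z axis along casing +-y / +-x (minimal)
    for b in(0,np.pi/2,np.pi,-np.pi/2):
        X=np.array([0,0,-1.]);Z=np.array([np.cos(TH+b),np.sin(TH+b),0]);D=np.c_[X,np.cross(Z,X),Z]
        r=Ro.from_matrix(T.T@D).as_rotvec()
        if np.linalg.norm(r)<1.0: print("  turn to z at",b,r.round(3))
E
python3 -c "
from h import *
go(-80,0,236)"
```

```text
casing now [-612.   569.8] z 236.0 target world [517.9 -93.4 236. ] shift cm [  0.08 -52.41 -57.71] F casing [-0.6 -0.2] w 88.2 t 0.1
tool x [-0.    -0.001 -1.   ] tool z yaw rel casing 1.5845 q [ 1.28  0.42  1.63 -0.    1.09 -0.02]
  turn to z at 1.5707963267948966 [ 0.014 -0.001 -0.   ]
```

Request:
{"op": "servo_tool", "data": {"plan": [[[0,-2.7,-3,0.014,0,0,0],[0,-5.4,-6,0.014,0,0,0],[0,-8.1,-9,0.014,0,0,0],[0,-10.8,-12,0.014,0,0,0],[0,-13.5,-15,0.014,0,0,0],[0,-16.2,-18,0.014,0,0,0],[0,-18.9,-21,0.014,0,0,0],[0,-21.6,-24,0.014,0,0,0]]]}}

```text
t: 0.77
ee_pos: [310.7, 311.9, 236.5]
orientation: [-0.999, 1.33, 0.999]
ft_force: [0.8, -0.0, 0.6]
width: 37.9
```

```bash
python3 -c "
from h import *
go(-80,0,236)"
```

```text
casing now [-392.   331.5] z 236.5 target world [517.9 -93.4 236. ] shift cm [  0.06 -31.19 -33.16] F casing [0.8 0.2] w 37.9 t 0.7667
tool x [-0. -0. -1.] tool z yaw rel casing 1.5711 q [ 0.76  0.15  2.02 -0.    0.97 -0.53]
  turn to z at 1.5707963267948966 [ 0. -0. -0.]
```

Request:
{"op": "servo_tool", "data": {"plan": [[[0,-2.7,-3,0,0,0,0],[0,-5.4,-6,0,0,0,0],[0,-8.1,-9,0,0,0,0],[0,-10.8,-12,0,0,0,0],[0,-13.5,-15,0,0,0,0],[0,-16.2,-18,0,0,0,0],[0,-18.9,-21,0,0,0,0],[0,-21.6,-24,0,0,0,0]]]}}

```text
t: 1.43
ee_pos: [451.2, 21.0, 236.7]
orientation: [-0.998, 1.33, 0.998]
ft_force: [0.1, 0.7, 0.2]
width: 0.4
```

```bash
python3 -c "
from h import *
go(-80,0,236)"
```

```text
casing now [-175.9   91.3] z 236.7 target world [517.9 -93.4 236. ] shift cm [ 0.07 -9.6  -9.12] F casing [-0.1  0.7] w 0.4 t 1.4333
tool x [-0.  0. -1.] tool z yaw rel casing 1.5702 q [ 0.02  0.17  2.    0.    0.98 -1.27]
  turn to z at 1.5707963267948966 [-0.001  0.    -0.   ]
```

Request:
{"op": "servo_tool", "data": {"plan": [[[0,-2.4,-2.3,0,0,0,0],[0,-4.8,-4.6,0,0,0,0],[0,-7.2,-6.8,0,0,0,0],[0,-8.6,-8.1,0,0,0,0],[0,-9.4,-8.9,0,0,0,0],[0,-9.4,-8.9,0,0,0,0],[0,-9.4,-8.9,0,0,0,0]]]}}

```text
t: 2.02
ee_pos: [515.7, -88.3, 236.2]
orientation: [-0.997, 1.331, 0.999]
ft_force: [0.1, 0.2, 0.3]
width: 0.4
```

```bash
python3 -c "
from h import *
go(-72,0,150)
cv2.imwrite('pics/s1.png',cv2.resize(ctrl.get_image('scene')[100:310,100:300,::-1],None,fx=2.8,fy=2.8))"
```

```text
casing now [-83.5   4.3] z 236.2 target world [525.6 -95.6 150. ] shift cm [ 8.62 -1.16 -0.43] F casing [0.1 0.3] w 0.4 t 2.0167
tool x [-0.001  0.001 -1.   ] tool z yaw rel casing 1.5697 q [-0.19  0.28  1.85  0.    1.01 -1.48]
  turn to z at 1.5707963267948966 [-0.001  0.    -0.001]
```

View pics/s1.png

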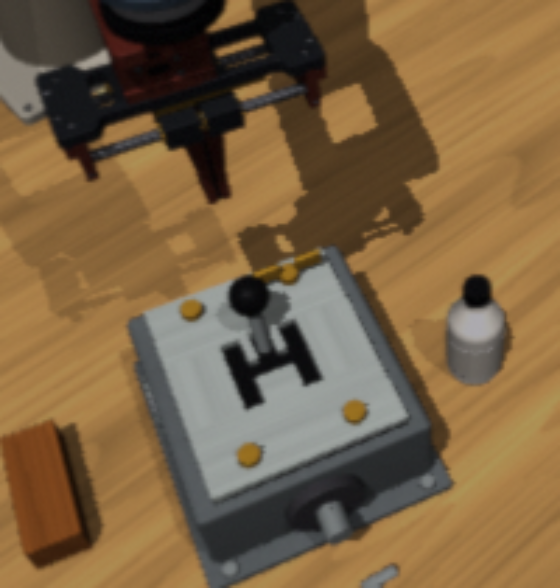

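The hand is closed, hanging behind the knob with its tips at about (218,195) in the crop. The lever is untouched, with the knob at (249,297). Descending.

Request:
{"op": "servo_tool", "data": {"plan": [[[2,-0.3,-0.4,0,0,0,0],[4,-0.4,-0.4,0,0,0,0],[6,-0.5,-0.4,0,0,0,0],[7.5,-0.5,-0.4,0,0,0,0],[8.5,-0.5,-0.4,0,0,0,0],[8.5,-0.5,-0.4,0,0,0,0]]]}}

```text
t: 2.57
ee_pos: [518.2, -92.5, 149.9]
orientation: [-0.997, 1.332, 1.002]
ft_force: [-0.8, -0.7, 0.5]
width: 0.5
```

```bash
python3 -c "
from h import *
go(-26,0,151)
"
```

```text
casing now [-79.9   1. ] z 149.9 target world [ 569.7 -108.5  151. ] shift cm [-0.13 -5.39 -0.11] F casing [-0.6 -0.9] w 0.5 t 2.5667
tool x [-0.004  0.001 -1.   ] tool z yaw rel casing 1.5719 q [-0.2   0.4   1.91  0.    0.83 -1.49]
  turn to z at 1.5707963267948966 [ 0.001 -0.    -0.004]
```

Request:
{"op": "servo_tool", "data": {"plan": [[[-0.1,-0.7,-0.1,0,0,0,0],[-0.1,-1.4,-0.1,0,0,0,0],[-0.1,-2.1,-0.1,0,0,0,0],[-0.1,-2.8,-0.1,0,0,0,0],[-0.1,-3.4,-0.1,0,0,0,0],[-0.1,-4.0,-0.1,0,0,0,0],[-0.1,-4.5,-0.1,0,0,0,0],[-0.1,-4.8,-0.1,0,0,0,0]]]}}

```text
t: 3.23
ee_pos: [566.6, -108.5, 152.9]
orientation: [-0.999, 1.33, 0.998]
ft_force: [-3.4, 0.9, 2.9]
width: 0.4
```

```bash
cat >> h.py <<'E'
def snap(k):
    a=ctrl.get_image('scene')[:,:,::-1];b=ctrl.get_image('top')[:,:,::-1]
    A=cv2.resize(a[150:280,130:270],None,fx=2.8,fy=2.8,interpolation=cv2.INTER_CUBIC);B=cv2.resize(b[135:245,255:365],None,fx=3.3,fy=3.3,interpolation=cv2.INTER_CUBIC)
    B=cv2.copyMakeBorder(B,0,max(0,A.shape[0]-B.shape[0]),0,0,0);A=cv2.copyMakeBorder(A,0,max(0,B.shape[0]-A.shape[0]),0,0,0);cv2.imwrite(f'pics/{k}.png',np.hstack([A,B]))
def spx(u,v): return 130+u/2.8,150+v/2.8
E
python3 -c "
from h import *
go(-26,0,151);snap('p2')
"
```

```text
casing now [-29.   -0.9] z 152.9 target world [ 569.7 -108.5  151. ] shift cm [ 0.19 -0.3   0.09] F casing [-3.5 -0.1] w 0.4 t 3.2333
tool x [ 0.001 -0.    -1.   ] tool z yaw rel casing 1.5704 q [-0.21  0.46  1.8  -0.    0.88 -1.5 ]
  turn to z at 1.5707963267948966 [-0.     0.     0.001]
```

View pics/p2.png

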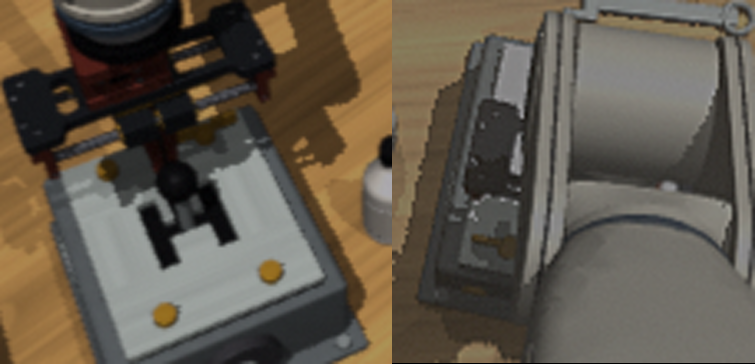

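The knob is at crop (177,182), still against the finger's front. I'll work out its casing position.

```bash
python3 -c "
from h import *
p=plane('scene',*spx(177,182),156);print(RC.T@(p[:2]-C))
for x in(-15,-10,-5,0,5):
  print(x,proj('scene',np.r_[RC@[x,0]+C,156]))
go(-26,0,151)
"
```

```text
[-3.36975005  2.36800004]
-15 [190.32204042 211.31115109]
-10 [191.10461135 213.06352984]
-5 [191.89279951 214.82864096]
0 [192.68666799 216.60662903]
5 [193.48628081 218.39764092]
casing now [-29.1  -0.9] z 152.7 target world [ 569.7 -108.5  151. ] shift cm [ 0.17 -0.31  0.09] F casing [-2.4 -0. ] w 0.6 t 3.3333
tool x [ 0.001 -0.    -1.   ] tool z yaw rel casing 1.5704 q [-0.21  0.46  1.8  -0.    0.88 -1.5 ]
  turn to z at 1.5707963267948966 [-0.     0.     0.001]
```

Request:
{"op": "servo_tool", "data": {"plan": [[[0.1,-0.2,0,0,0,0,0],[0.1,-0.4,0,0,0,0,0],[0.1,-0.5,0,0,0,0,0],[0.1,-0.5,0,0,0,0,0]]]}}

```text
t: 3.67
ee_pos: [570.7, -109.6, 151.6]
orientation: [-0.998, 1.33, 0.998]
ft_force: [-3.4, 1.2, 2.7]
width: 0.8
```

```bash
python3 -c "
from h import *
go(-60,-10,200);snap('p3')
"
```

```text
casing now [-24.7  -0.9] z 151.6 target world [ 534.3 -108.6  200. ] shift cm [-4.84  3.53 -0.91] F casing [-3.6  0.2] w 0.8 t 3.6667
tool x [-0. -0. -1.] tool z yaw rel casing 1.5706 q [-0.21  0.47  1.79 -0.    0.88 -1.5 ]
  turn to z at 1.5707963267948966 [-0. -0. -0.]
```

View pics/p3.png

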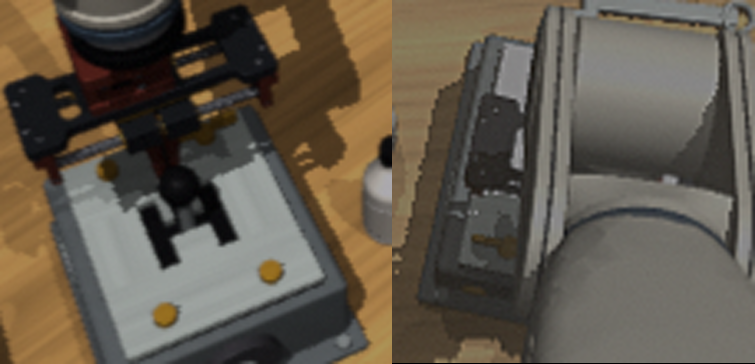

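The knob is at crop (179,187), about casing x=+1, in the crossway. I'll back off, go round its right side and come alongside.

Request:
{"op": "servo_tool", "data": {"plan": [[[0,0.8,0,0,0,0,0],[0,2.0,0,0,0,0,0],[0,2.2,-1.5,0,0,0,0],[0,2.2,-3.5,0,0,0,0],[0,2.2,-5.0,0,0,0,0],[0,2.2,-5.4,0,0,0,0],[0,2.2,-5.4,0,0,0,0]]]}}

```text
t: 4.35
ee_pos: [534.4, -156.1, 151.8]
orientation: [-0.998, 1.33, 0.996]
ft_force: [-0.3, -0.4, -0.1]
width: 0.3
```

Request:
{"op": "servo_tool", "data": {"plan": [[[0,-1.2,0,0,0,0,0],[0,-2.6,0,0,0,0,0],[0,-4.0,0,0,0,0,0],[0,-4.7,0,0,0,0,0],[0,-4.7,0,0,0,0,0]]]}}

```text
t: 4.77
ee_pos: [581.1, -168.1, 151.7]
orientation: [-1.0, 1.329, 0.998]
ft_force: [0.1, -0.4, 0.2]
width: 0.7
```

```bash
python3 -c "
from h import *
go(1,7,151);snap('p4')
"
```

```text
casing now [  1.6 -54.1] z 151.7 target world [ 597.6 -109.3  151. ] shift cm [0.07 0.06 6.11] F casing [ 0.2 -0.3] w 0.7 t 4.7667
tool x [ 0.002 -0.    -1.   ] tool z yaw rel casing 1.5711 q [-0.3   0.5   1.73  0.    0.91 -1.59]
  turn to z at 1.5707963267948966 [0.    0.    0.002]
```

View pics/p4.png

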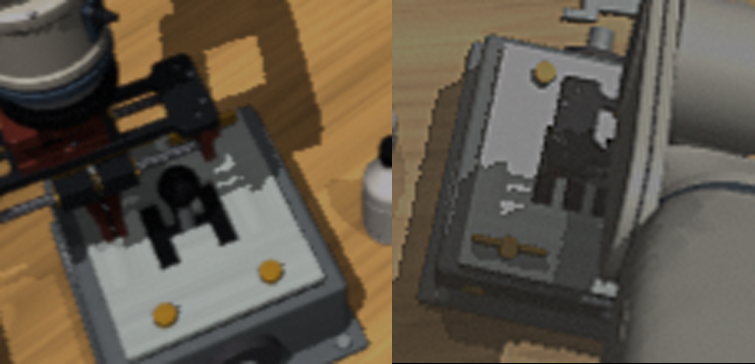

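The lever stayed, with the knob at crop (179,187), and the fingers are to its right. Pushing left along the crossway.

Request:
{"op": "servo_tool", "data": {"plan": [[[0,0,0.8,0,0,0,0],[0,0,1.6,0,0,0,0],[0,0,2.4,0,0,0,0],[0,0,3.2,0,0,0,0],[0,0,4.0,0,0,0,0],[0,0,4.8,0,0,0,0],[0,0,5.5,0,0,0,0],[0,0,6.0,0,0,0,0]]]}}

```text
t: 5.53
ee_pos: [596.3, -110.0, 151.5]
orientation: [-0.999, 1.33, 0.999]
ft_force: [-0.8, -3.1, -1.4]
width: 0.6
```

```bash
python3 -c "
from h import *
go(1,7,151);snap('p5')
"
```

```text
casing now [-0.   5.9] z 151.5 target world [ 597.6 -109.3  151. ] shift cm [ 0.05 -0.1   0.11] F casing [ 0.1 -3.2] w 0.6 t 5.5333
tool x [-0. -0. -1.] tool z yaw rel casing 1.571 q [-0.2   0.5   1.73 -0.    0.91 -1.49]
  turn to z at 1.5707963267948966 [ 0. -0. -0.]
```

View pics/p5.png

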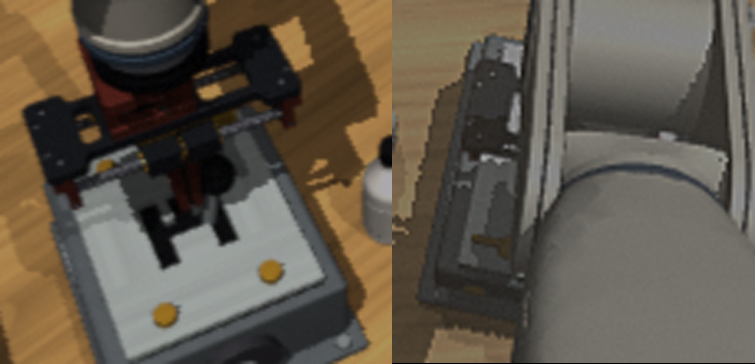

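The knob is now at crop (214,175).

Request:
{"op": "servo_tool", "data": {"plan": [[[0,0,0.1,0,0,0,0],[0,0,0.2,0,0,0,0],[0,0,0.3,0,0,0,0],[0,0,0.3,0,0,0,0]]]}}

```text
t: 5.97
ee_pos: [596.8, -108.1, 151.3]
orientation: [-0.998, 1.331, 0.999]
ft_force: [-1.4, -3.6, -2.3]
width: 0.4
```

```bash
python3 -c "
from h import *
p=plane('scene',*spx(214,175),152);print(RC.T@(p[:2]-C))
go(60,7,151)
"
```

```text
[ 0.04139479 30.3208786 ]
casing now [-0.1  7.9] z 151.3 target world [ 654.3 -125.7  151. ] shift cm [ 0.03 -6.01 -0.08] F casing [-0.3 -3.8] w 0.4 t 5.9667
tool x [-0.001  0.    -1.   ] tool z yaw rel casing 1.5702 q [-0.2   0.5   1.73 -0.    0.91 -1.49]
  turn to z at 1.5707963267948966 [-0.001 -0.    -0.001]
```

Request:
{"op": "servo_tool", "data": {"plan": [[[0,0,0.15,0,0,0,0],[0,0,0.3,0,0,0,0],[0,0,0.4,0,0,0,0],[0,0,0.4,0,0,0,0]]]}}

```text
t: 6.3
ee_pos: [598.2, -104.0, 151.5]
orientation: [-0.998, 1.33, 0.999]
ft_force: [-1.7, -3.7, -1.6]
width: 0.5
```

```bash
python3 -c "
from h import *
go(60,7,151);snap('p6')
"
```

```text
casing now [ 0.  12.2] z 151.5 target world [ 654.3 -125.7  151. ] shift cm [ 0.05 -6.   -0.52] F casing [-0.6 -4. ] w 0.5 t 6.3
tool x [-0.  0. -1.] tool z yaw rel casing 1.5706 q [-0.19  0.5   1.73 -0.    0.91 -1.48]
  turn to z at 1.5707963267948966 [-0. -0. -0.]
```

View pics/p6.png

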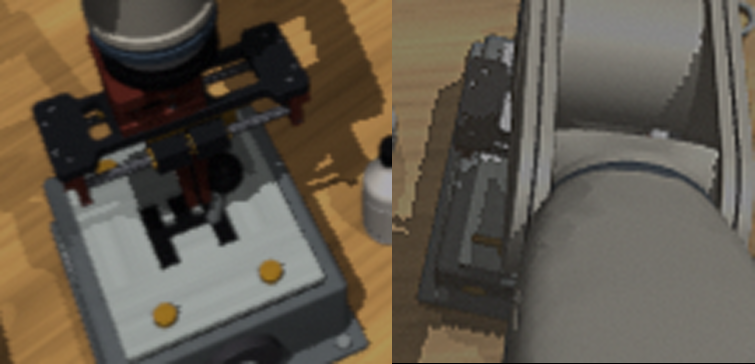

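The knob is at about crop (222,174), still moving at the ~4 N drag level. I'll nudge it to the wall.

Request:
{"op": "servo_tool", "data": {"plan": [[[0,0,0.1,0,0,0,0],[0,0,0.2,0,0,0,0],[0,0,0.2,0,0,0,0]]]}}

```text
t: 6.65
ee_pos: [598.7, -102.1, 151.6]
orientation: [-0.999, 1.33, 0.999]
ft_force: [-0.4, -4.5, -3.5]
width: 0.3
```

```bash
python3 -c "
from h import *
p=plane('scene',*spx(222,174),152);print(RC.T@(p[:2]-C))
go(60,7,151)
"
```

```text
[ 1.83794527 36.14510117]
casing now [ 0.1 14.2] z 151.6 target world [ 654.3 -125.7  151. ] shift cm [ 0.06 -5.99 -0.71] F casing [ 0.9 -4.5] w 0.3 t 6.65
tool x [-0. -0. -1.] tool z yaw rel casing 1.5707 q [-0.19  0.5   1.73 -0.    0.91 -1.48]
  turn to z at 1.5707963267948966 [-0. -0. -0.]
```

The knob is at y of about 38, so it is in line with the left slots. Going round to its front.

Request:
{"op": "servo_tool", "data": {"plan": [[[0,0,-1.2,0,0,0,0],[0,0,-2.4,0,0,0,0],[0,-1.5,-2.6,0,0,0,0],[0,-3.5,-2.6,0,0,0,0],[0,-4.8,-2.6,0,0,0,0],[0,-5.0,-2.6,0,0,0,0],[0,-5.0,-2.6,0,0,0,0]]]}}

```text
t: 7.23
ee_pos: [639.9, -141.9, 151.8]
orientation: [-0.998, 1.329, 0.997]
ft_force: [-0.6, -0.4, -0.7]
width: 0.4
```

Request:
{"op": "servo_tool", "data": {"plan": [[[0,0,1.5,0,0,0,0],[0,0,3.0,0,0,0,0],[0,0,4.4,0,0,0,0],[0,0,4.9,0,0,0,0],[0,0,4.9,0,0,0,0]]]}}

```text
t: 7.65
ee_pos: [653.5, -91.6, 151.8]
orientation: [-1.0, 1.329, 1.001]
ft_force: [-0.1, -0.1, -0.3]
width: 0.4
```

```bash
python3 -c "
from h import *
go(-12,38,149);snap('p7')
"
```

```text
casing now [49.8 39.5] z 151.8 target world [593.8 -75.9 149. ] shift cm [ 0.28  6.18 -0.14] F casing [-0.1 -0.1] w 0.4 t 7.65
tool x [ 0.  0. -1.] tool z yaw rel casing 1.5733 q [-0.16  0.57  1.6   0.    0.97 -1.45]
  turn to z at 1.5707963267948966 [0.003 0.    0.   ]
```

View pics/p7.png

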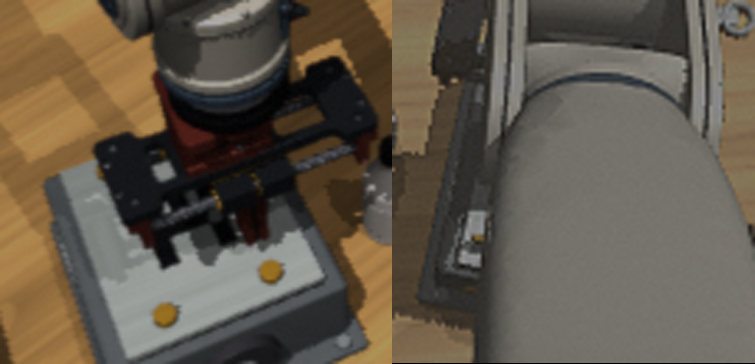

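The hand is in front of the knob and hides it. Pushing back down the wing-screw slot.

Request:
{"op": "servo_tool", "data": {"plan": [[[0.3,0.8,-0.1,0,0,0,0],[0.3,1.6,-0.1,0,0,0,0],[0.3,2.3,-0.1,0,0,0,0],[0.3,3.0,-0.1,0,0,0,0],[0.3,3.7,-0.1,0,0,0,0],[0.3,4.4,-0.1,0,0,0,0],[0.3,5.0,-0.1,0,0,0,0],[0.3,5.4,-0.1,0,0,0,0]]]}}

```text
t: 8.42
ee_pos: [600.4, -79.9, 148.6]
orientation: [-0.998, 1.33, 0.998]
ft_force: [2.7, -1.5, -2.7]
width: 0.7
```

```bash
python3 -c "
from h import *
go(-12,38,149)
"
```

```text
casing now [-4.5 36. ] z 148.6 target world [593.8 -75.9 149. ] shift cm [-0.04  0.75  0.2 ] F casing [ 3.  -0.7] w 0.7 t 8.4167
tool x [-0. -0. -1.] tool z yaw rel casing 1.5704 q [-0.15  0.51  1.73 -0.    0.9  -1.44]
  turn to z at 1.5707963267948966 [-0. -0. -0.]
```

Request:
{"op": "servo_tool", "data": {"plan": [[[0,0.2,0.1,0,0,0,0],[0,0.4,0.1,0,0,0,0],[0,0.6,0.1,0,0,0,0],[0,0.6,0.1,0,0,0,0]]]}}

```text
t: 8.75
ee_pos: [595.7, -77.3, 148.7]
orientation: [-0.999, 1.33, 0.998]
ft_force: [4.2, -2.5, -3.8]
width: 0.7
```

```bash
python3 -c "
from h import *
go(-12,38,149);snap('p8')
"
```

```text
casing now [-9.7 37.1] z 148.7 target world [593.8 -75.9 149. ] shift cm [-0.03  0.23  0.09] F casing [ 4.8 -1.2] w 0.7 t 8.75
tool x [ 0. -0. -1.] tool z yaw rel casing 1.5706 q [-0.15  0.5   1.74 -0.    0.9  -1.44]
  turn to z at 1.5707963267948966 [-0. -0.  0.]
```

View pics/p8.png

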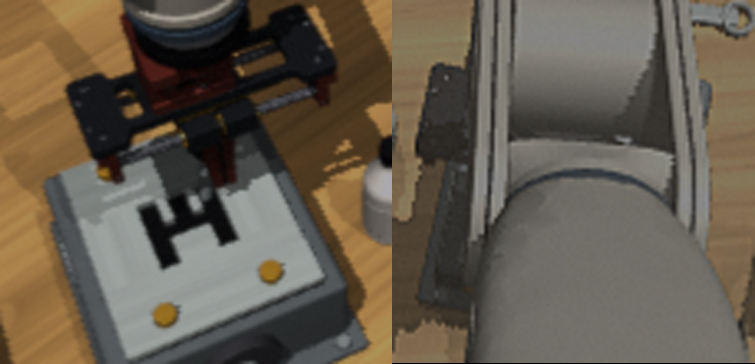

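Request:
{"op": "servo_tool", "data": {"plan": [[[0,0.1,0,0,0,0,0],[0,0.2,0,0,0,0,0],[0,0.3,0,0,0,0,0],[0,0.3,0,0,0,0,0]]]}}

```text
t: 9.18
ee_pos: [594.7, -77.1, 148.8]
orientation: [-1.001, 1.327, 0.995]
ft_force: [9.1, -4.9, -9.0]
width: 0.4
```

```bash
python3 -c "
from h import *
go(-12,38,149)
"
```

```text
casing now [-10.7  37.1] z 148.8 target world [593.8 -75.9 149. ] shift cm [-0.02  0.13  0.09] F casing [10.1 -2.2] w 0.4 t 9.1833
tool x [ 0.004 -0.001 -1.   ] tool z yaw rel casing 1.5706 q [-0.15  0.5   1.75 -0.    0.89 -1.44]
  turn to z at 1.5707963267948966 [-0.     0.     0.005]
```

The force has risen to 10 N and the fingers stalled at x=-10.7, against an expected -11 for the slot's end. Backing off forward, then up.

Request:
{"op": "servo_tool", "data": {"plan": [[[0,-0.5,0,0,0,0,0],[0,-1.5,0,0,0,0,0],[0,-3,0,0,0,0,0],[-2,-4,0,0,0,0,0],[-5,-4,0,0,0,0,0],[-8,-4,0,0,0,0,0],[-11,-4,0,0,0,0,0],[-14,-4,0,0,0,0,0]]]}}

```text
t: 9.85
ee_pos: [630.8, -87.3, 289.9]
orientation: [-0.997, 1.331, 1.0]
ft_force: [0.8, -0.5, 0.3]
width: 0.8
```

Request:
{"op": "servo_tool", "data": {"plan": [[[0,0,-3,0,0,0,0],[0,0,-6,0,0,0,0],[0,0,-9,0,0,0,0],[0,0,-12,0,0,0,0],[0,0,-15,0,0,0,0],[0,0,-18,0,0,0,0],[0,0,-21,0,0,0,0],[0,0,-24,0,0,0,0]]]}}

```text
t: 10.52
ee_pos: [563.5, -319.1, 288.6]
orientation: [-0.997, 1.33, 1.0]
ft_force: [0.2, -1.2, 0.0]
width: 0.6
```

Request:
{"op": "servo_tool", "data": {"plan": [[[0,0,-2,0,0,0,0],[0,0,-4,0,0,0,0],[0,0,-4,0,0,0,0],[0,0,-4,0,0,0,0]]]}}

```text
t: 10.85
ee_pos: [552.6, -356.9, 288.4]
orientation: [-0.996, 1.331, 0.998]
ft_force: [0.1, 0.4, -0.0]
width: 0.6
```

```bash
python3 -c "
from h import *
go(-12,38,149);snap('p9')
o=ctrl.get_obs();print(o['qvel'],o['ft_force'])
"
```

```text
casing now [  26.8 -243.4] z 288.4 target world [593.8 -75.9 149. ] shift cm [13.97  3.92 28.12] F casing [-0.   0.4] w 0.6 t 10.85
tool x [-0.001  0.001 -1.   ] tool z yaw rel casing 1.5687 q [-0.59  0.42  1.51  0.    1.22 -1.88]
  turn to z at 1.5707963267948966 [-0.002  0.001 -0.001]
[ 0.01236828 -0.00423834  0.00315025 -0.00229498 -0.00450774 -0.00042936] [ 0.15925428  0.25207076 -0.11427128]
```

View pics/p9.png

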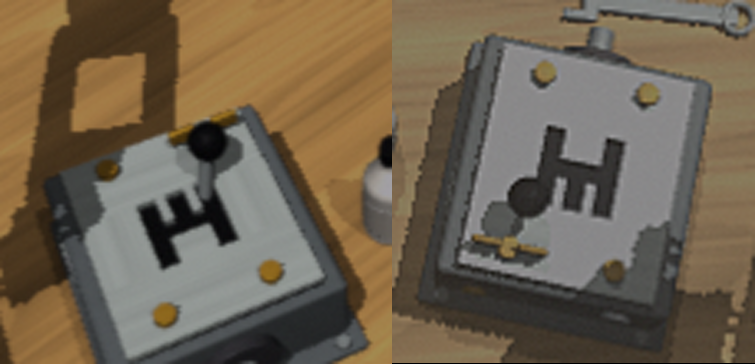

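The lever is in the rear-left slot. The knob is at scene crop (208,140) and top crop (529-392,196), next to the wing screw at (508,247). Checking the numbers.

```bash
python3 -c "
from h import *
k,g=tri(('scene',*spx(208,140)),('top',255+137/3.3,135+196/3.3))
c=RC.T@(k[:2]-C);print(k,g,c,'dist wing',np.hypot(*(c-[-72,42])),'shift',np.arcsin(c[0]/145))
d=proj('scene',np.r_[RC@[-37,37]+C,147]);print((d-[130,150])*2.8)
snap('p10');cv2.imwrite('pics/t10.png',ctrl.get_image('top')[:,:,::-1])
import cv2
a=cv2.imread('pics/t10.png').astype(int);b=cv2.imread('pics/top0.png').astype(int)
for n,(x0,y0,x1,y1) in dict(bottle=(235,158,258,190),spanner=(300,122,368,150),offcut=(364,190,392,240)).items(): print(n,np.abs(a-b)[y0:y1,x0:x1].mean())
"
```

```text
[570.50887721 -70.35788002 148.66052962] 3.262468793120537 [-35.87167653  36.80137347] dist wing 36.50043116020622 shift -0.24998649347676238
[205.9356624  140.53501221]
bottle 5.450634057971015
spanner 6.920868347338936
offcut 6.706666666666667
```

View pics/t10.png

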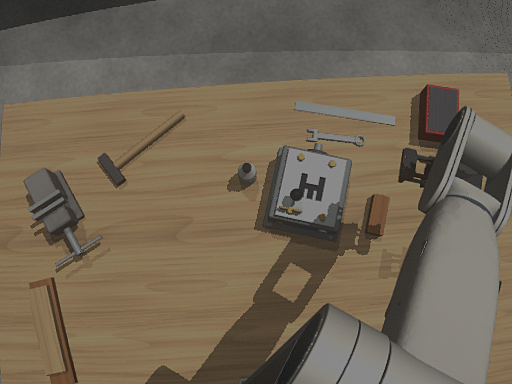

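The top picture shows the bottle (246,172), the spanner (335,137) and the offcut (377,214) where they were at the start. The lever is home and the hand is clear, so I'm handing in.

```bash
python3 -c "
from workcell import ctrl
print(ctrl.close_job())"
```

```text
the job is handed in; nothing more can be done
None
```

The lever is home in the rear-left slot, the one marked by the wing screw, and I handed the job in at about 11 s. With the fingers closed, I pushed the knob forward out of parking, left along the crossway to about its end, then back down the slot. The force rose to about 10 N where the slot's end was expected, so I backed the hand off and moved it clear.

- **Lever position:** the knob measured at casing (-36, 37) mm, 36.5 mm from the wing screw (limit 42 mm). The shift works out at about -0.25 rad (limit 0.22 rad of tilt).
- **Measurement quality:** the two camera rays for that last measurement missed each other by 3.3 mm, worse than the 1.5 mm of the earlier ones. A separate check of the expected slot-end position against the scene picture agreed to within about 1 mm.
- **Bystanders and hand:** the bottle, the offcut and the spanner looked unmoved in the last top picture, though I judged this by eye and did not measure their positions. The force reading was near zero with the hand clear.

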